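# Start the staining timers in order

## Robot

A 7-joint arm with a two-finger parallel gripper is mounted at the origin on a cart in front of the work surface, level with it; the furniture and walls round the work are solid. World frame = base frame: x ahead of the robot, y to its left, z up, the work surface at z = 0. Lengths are in m, angles in rad, forces in N, time in s.
With the tool pointing down it reaches from about 0.35 to 0.9 m from the base axis. Payload 8.1 kg.
Tool frame: the origin (TCP) lies on the centre line of the jaws, within the pads' length; the fingertips stand 14 mm ahead of it and the grasp point (between the pads) lies 5 mm behind it; z points along the fingers, y is the direction in which the jaws open and shut (so a half turn about z gives the same grasp; the last joint's range is limited). The gripper opens to 92 mm and grips with 3 to 60 N. Pads are 19 mm wide; open, the fingers measure 130 mm over their backs; the gripper's body (75 mm by 190 mm) begins 47 mm behind the grasp point.
Start: joints at [1.225, 0.434, 0.025, 1.573, -0.012, 1.134, -0.075], TCP at [0.15, -0.607, 0.241] pointing down, gripper open.
Joint ranges: [-2.62, 2.62], [-0.44, 2.09], [-1.27, 1.32], [0.08, 2.57], [-1.32, 4.46], [0.12, 2], [-2.74, 2.74]. Speed limits (rad/s): [2.22, 2.22, 3.01, 3.01, 3.14, 3.14, 3.14].

## Interface

Orientations are given as a rotation vector (axis times angle).
In Python, from cell import arm, optics gives the robot as it stands.
- The arm moves only by the shell command python3 -m creep 'ROWS' [FORCE]. ROWS is JSON, a list of rows, each an object with "translation": the shift along the tool's x, y, z in m, a list of three; "rot": the turn, a rotation vector about the tool's x, y, z in degrees, a list of three; "jaw": the finger opening in m, from 0 to 0.0918. In form: [{"translation": [x, y, z], "rot": [wx, wy, wz], "jaw": jaw}, ...]. A call has 1 to 12 rows; each row shifts and turns the commanded pose from where the row before left it, along the tool's axes as they then stand; what a row does not reach is not made up. A row lasts 1/12 s, in which the tool goes at most 41.7 mm and 7.16 degrees, less where a joint would pass 70% of its speed; a pose out of reach is approached as far as the arm can. A call is refused whole if a number of a shift passes 0.0417 or a number of a turn 7.16, either way. A call with a gripper value outside its range is refused whole. The fingers move at their own pace and stop on an object; FORCE is the grip in N (left out, the last holds). Time passes only in rows, so rows that do not move let the fingers close. It gives the time, the measured TCP pose, the force and the opening at its end, in the units of the state.
- arm.observe(): the state, without advancing time (a new reading comes with each control period).
- optics.get_image(name): name is "scene" or "side" or "wrist"; returns the picture (400x640x3 uint8, red, green, blue); there is no depth.
- optics.camera_info(name): a dict with "fx", "fy", "cx", "cy" (pixels), "R" (3x3) and "t" (3): a world point X has camera coordinates R X + t. Camera axes: x right, y down, z forward; pixel columns grow to the right and rows downward; lengths in m; the calibration is good to about 2 mm. The wrist camera is an equidistant fisheye: a pixel r from the principal point sees the ray r / f radians off the axis. A picture is of the moment at which its call begins: read the wrist's pose just before it. camera_info takes no time and is no camera call; for the wrist camera it gives the pose at the moment of the call.
- arm.sign_off(): hands the job in, once; it reports no verdict.
Trained networks look in the newest picture that a camera, given by its name, has taken for a name from the list of things; names that differ only in an ending like _2 or _b are one class to them, and where a whole thing is asked for, a point or a joint stands for the part that bears it (a point fixed in the world has none). Each returns a list of dicts, best first, with "score" (0 to 1); they miss things now and then, are a little off and sometimes report something else, mostly with a low value. They report only what shows in the picture. A call takes as long as a camera call. They do not tell look-alikes from the thing itself.
- optics.boxes_of(camera, thing): "location" ([column, row] in pixels, amid what is visible of it).
- optics.pinpoint(camera, thing): "location" ([column, row] in pixels: a listed point, or the origin of a listed thing).
The state is a dict: "clock": time; "joints": joint angles; "dq": joint speeds; "joint_efforts": joint torques, N m; "position": TCP position; "ee_rot": TCP orientation; "force": force on the tool from outside, world axes, zero at the start; "ft_torque": the same for the moment, N m; "width": opening from 0.0 (shut) to 1.0 (fully open).
Only numpy, scipy, OpenCV 4.12 (cv2) and the standard library are available. Lean on these libraries where they do the work, as an engineer would, in place of code of your own. Each camera call takes 0.05 s, during which the arm holds its last target.

## Task

Start the three white plunger timers in the order of the staining steps: first the round one, then the square one, then the long one. Press each timer's plunger lightly down with a fingertip until it is fully home; it stays down by itself. Do not lift, tip or shove the timers, leave the other things alone, and take the hand away at the end.

Things in the scene. Friction and masses are not known exactly. Their poses are not given: they have to be found in the camera images.
- round_timer: Loose staining timer on rubber feet, about 0.4 kg: round (drum-shaped) white case, 60 mm across, with a round plunger cap 24 mm across in the middle of its top. Case top 46 mm above the table; a dark window on its front (-x). Origin at the middle of the underside, z up.
- round_plunger_top (a point): Middle of the flat top of the round timer's grey plunger cap (moves down with it). About 60 mm above the table when up, 50 mm when fully down, so the cap always stays proud of the case top.
- round_plunger (a joint): How far the round timer's plunger is pushed straight down: 0 up to 0.010 m fully down (rigid stop). About 3 N moves it, the same all the way; it has no return spring and stays where it is left. Starts at 0 to 0.001.
- square_timer: Loose staining timer on rubber feet, about 0.4 kg: square white case, 56 x 56 mm, with a square plunger cap 24 x 24 mm in the middle of its top. Case top 46 mm above the table; a dark window on its front (-x). Origin at the middle of the underside, z up.
- square_plunger_top (a point): Middle of the flat top of the square timer's grey plunger cap (moves down with it). About 60 mm above the table when up, 50 mm when fully down, so the cap always stays proud of the case top.
- square_plunger (a joint): How far the square timer's plunger is pushed straight down: 0 up to 0.010 m fully down (rigid stop). About 3 N moves it, the same all the way; it has no return spring and stays where it is left. Starts at 0 to 0.001.
- long_timer: Loose staining timer on rubber feet, about 0.4 kg: long white case, 44 mm (x) by 84 mm (y), with an oblong plunger cap 18 mm (x) by 30 mm (y) on its top, 18 mm from the case's middle towards its +y end; dark ribs on the other end. Case top 46 mm above the table; a dark window on its front (-x). Origin at the middle of the underside, z up.
- long_plunger_top (a point): Middle of the flat top of the long timer's grey plunger cap (moves down with it). About 60 mm above the table when up, 50 mm when fully down, so the cap always stays proud of the case top.
- long_plunger (a joint): How far the long timer's plunger is pushed straight down: 0 up to 0.010 m fully down (rigid stop). About 3 N moves it, the same all the way; it has no return spring and stays where it is left. Starts at 0 to 0.001.
- beaker: Bystander, loose: small clear glass beaker, 44 mm wide, 55 mm high. Origin at the middle of its underside.
- petri_dish: Bystander, loose: lidded clear petri dish, 62 mm wide, 16 mm high. Origin at the middle of its underside.
- tape_roll: Bystander, loose: roll of label tape lying flat, 62 mm wide, 19 mm high. Origin at the middle of its underside.
- small_bottle: Bystander, loose: small capped bottle, 24 mm wide, 59 mm high. Origin at the middle of its underside.
Not all that is in view belongs to the job. Leave any green or pink look-alike of the round_timer alone.

How it is judged:
On the way, in this order (a step that is already met when the one before it is completed fails the run):
1. the round timer's plunger is down, the other two still up (value of joint round_plunger above 0.008 m and value of joint each of square_plunger, long_plunger below 0.003 m), for 0.1 s.
2. the square timer's plunger is down too, the long one's still up (value of joint each of round_plunger, square_plunger above 0.008 m and value of joint long_plunger below 0.003 m), for 0.1 s.
3. the long timer's plunger is down too (value of joint each of round_plunger, square_plunger, long_plunger above 0.008 m), for 0.1 s.
At the end, for the whole second after the job is handed in: All three plungers are down by more than 8 mm of their 10 mm, each timer stands upright (within 0.1 rad), still and within 20 mm of where it stood, and the bystanders are within 20 mm of where they stood (all of step 3 and distance of each of round_timer, square_timer, long_timer, beaker, petri_dish, tape_roll, small_bottle from where it was at the start of the episode below 0.02 m and angle between each of round_timer, square_timer, long_timer's own z axis and vertical below 0.1 rad and linear speed of each of round_timer, square_timer, long_timer below 0.01 m/s); the robot touches nothing.
It fails at once if a timer is lifted by more than 6 mm or tipped by more than 0.15 rad (height (world z) of any of round_timer, square_timer, long_timer above 0.006 m or angle between any of round_timer, square_timer, long_timer's own z axis and vertical above 0.15 rad).
It fails at once if a timer is shoved more than 20 mm (distance of any of round_timer, square_timer, long_timer from where it was at the start of the episode above 0.02 m).
It fails at once if a timer is hit or pressed with more than 30 N (contact force between the fingers and round_timer above 30 N or contact force between the fingers and square_timer above 30 N or contact force between the fingers and long_timer above 30 N).
It fails at once if a timer is pressed with another part of the robot than the fingers (contact force between the arm and round_timer above 2 N or contact force between the arm and square_timer above 2 N or contact force between the arm and long_timer above 2 N).
It fails at once if a bystander is moved more than 20 mm (distance of any of beaker, petri_dish, tape_roll, small_bottle from where it was at the start of the episode above 0.02 m).
It also fails if it takes over 45 s, if anything falls off the work surface, if the arm or the gripper's body presses on something with over 40 N, if the wrist force passes 120 N, or if a joint passes its speed limit or range.

## Working session

There is one attempt and no reset: what is moved stays moved. The work goes in short steps, Python scripts to look and compute and a shell command to move; the robot and the scene stay as the last step left them, time stands still between calls to the robot, and variables do not carry over. Pictures are saved under pics/ and viewed, and the job is handed in when it is done.

```bash
ls; mkdir -p pics; python3 - <<'E'
from cell import arm, optics
import cv2
s=arm.observe(); print({k:s[k] for k in ('clock','position','ee_rot','force','width')})
for n in ("scene","side","wrist"):
    im=optics.get_image(n); cv2.imwrite(f'pics/a_{n}.png',im[:,:,::-1])
    c=optics.camera_info(n); print(n,c)
E
```

```text
pics
{'clock': 0.0, 'position': array([ 0.15008711, -0.60619726,  0.239914  ]), 'ee_rot': array([-3.11689107e+00, -3.80172405e-01,  5.42545107e-04]), 'force': array([0.0736669 , 0.8559905 , 0.09345867]), 'width': 1.0027517858403596}
scene {'fx': 519.9269697220965, 'fy': 519.9269697220965, 'cx': 310.01039477339106, 'cy': 203.5898460358737, 'R': array([[ 0.0402632 , -0.99916314, -0.00720326],
       [-0.71981431, -0.02400485, -0.69375149],
       [ 0.692998  ,  0.03311767, -0.72017844]]), 't': array([0.21523148, 0.39417518, 1.29770231])}
side {'fx': 399.6684232097732, 'fy': 399.6684232097732, 'cx': 323.00659988590274, 'cy': 200.45850280408047, 'R': array([[-0.58577801, -0.81045635,  0.00496193],
       [-0.56655173,  0.40509644, -0.71757648],
       [ 0.57955436, -0.42315171, -0.69646204]]), 't': array([0.4714892 , 0.20291988, 0.93275299])}
wrist {'fx': 309.70691628693146, 'fy': 309.70691628693146, 'cx': 318.86799930480953, 'cy': 202.19008360302996, 'R': array([[ 0.24014158, -0.97073689, -0.0013799 ],
       [-0.92748775, -0.22986169,  0.29483908],
       [-0.28652836, -0.06952328, -0.95554593]]), 't': array([-0.62361025, -0.03541172,  0.3904457 ])}
```

View pics/a_scene.png

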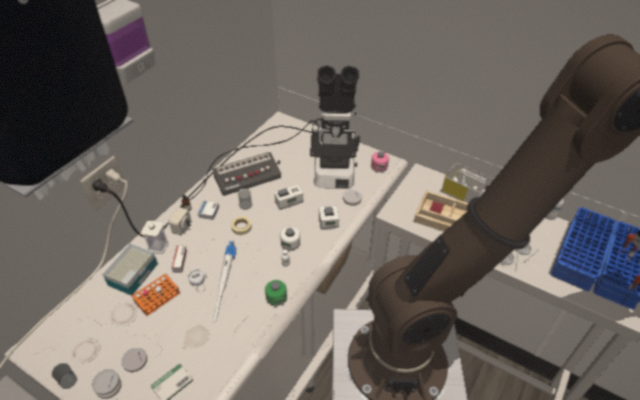

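View pics/a_side.png

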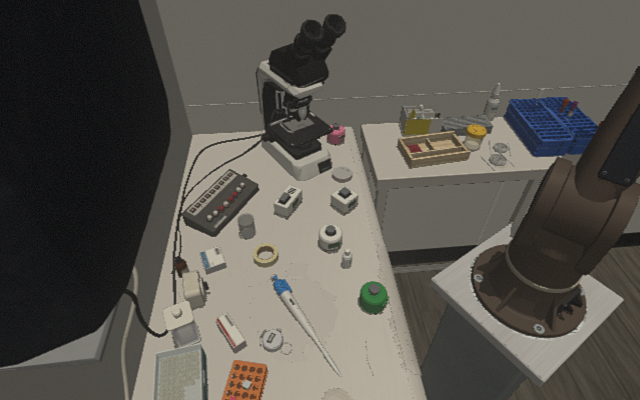

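```bash
cat > h.py <<'E'
from cell import arm, optics
import numpy as np
from scipy.spatial.transform import Rotation as Ro
def proj(n,X):
    c=optics.camera_info(n); p=c['R']@np.array(X)+c['t']; return [c['fx']*p[0]/p[2]+c['cx'],c['fy']*p[1]/p[2]+c['cy']]
def ray(n,px):
    c=optics.camera_info(n); d=np.array([(px[0]-c['cx'])/c['fx'],(px[1]-c['cy'])/c['fy'],1]); 
    if n=='wrist':
        r=np.hypot(*d[:2]); d=np.array([*(d[:2]/r*np.sin(r)),np.cos(r)])
    R=np.array(c['R']); return -R.T@c['t'], R.T@d
def atz(n,px,z):
    o,d=ray(n,px); return o+d*(z-o[2])/d[2]
E
python3 - <<'E'
from h import *
np.set_printoptions(precision=4,suppress=True)
for n in ('scene','side'):
    for t in ('round','square','long'):
        for r in optics.pinpoint(n,t+'_plunger_top')[:4]: print(n,t,'top',np.round(r['location'],1),round(r['score'],2),atz(n,r['location'],.0597))
        for r in optics.pinpoint(n,t+'_timer')[:3]: print(n,t,'org',np.round(r['location'],1),round(r['score'],2),atz(n,r['location'],.0))
E
```

```text
scene round top [274.5 283.3] 0.6 [0.183  0.3175 0.0597]
scene round top [378.3 152.1] 0.5 [0.7321 0.0128 0.0597]
scene round top [289.  228.9] 0.36 [0.3772 0.2919 0.0597]
scene round org [290.7 246.1] 0.92 [0.3611 0.2879 0.    ]
scene round org [273.7 298.1] 0.75 [0.1757 0.3225 0.    ]
scene round org [380.  164.7] 0.64 [0.7354 0.0015 0.    ]
scene square top [329.4 205.1] 0.38 [0.4778 0.1748 0.0597]
scene square org [329.8 222. ] 0.76 [0.462  0.1722 0.    ]
scene square org [289.9 198.7] 0.28 [0.5596 0.3036 0.    ]
scene long top [282.9 189.9] 0.58 [0.5393 0.3223 0.0597]
scene long org [289.2 201.9] 0.68 [0.545  0.3049 0.    ]
side round top [336.  121.7] 0.52 [ 0.7387 -0.0048  0.0597]
side round top [375.7 286.9] 0.47 [0.1778 0.3135 0.0597]
side round top [331.2 226.3] 0.44 [0.3747 0.2864 0.0597]
side round top [287.8 205.6] 0.22 [0.4984 0.3348 0.0597]
side round org [331.7 243.6] 0.97 [0.3687 0.2878 0.    ]
side round org [371.5 304.1] 0.81 [0.1756 0.3202 0.    ]
side round org [335.2 141.6] 0.53 [0.7166 0.0133 0.    ]
side square top [342.  189.2] 0.65 [0.4663 0.1815 0.0597]
side square org [340.7 208.2] 0.79 [0.4565 0.1909 0.    ]
side long top [283.6 195.9] 0.52 [0.5359 0.3243 0.0597]
side long org [285.2 207.3] 0.69 [0.5496 0.315  0.    ]
side long org [342.1 177.2] 0.65 [0.5588 0.1065 0.    ]
side long org [331.9 228. ] 0.6 [0.4114 0.2552 0.    ]
```

The pictures show the white round timer at about (290,238) in scene, the square one at (329,216) and the long one at (289,195). A green look-alike is at (275,291) and a pink one at (380,160). I'll zoom in to check the caps and the orientation.

```bash
python3 - <<'E'
from h import *
import cv2
a=cv2.imread('pics/a_scene.png')[165:275,230:370]; b=cv2.imread('pics/a_side.png')[160:280,230:380]
cv2.imwrite('pics/z1.png',np.hstack([cv2.resize(a,(400,int(400*110/140)),interpolation=2),cv2.resize(b,(400,int(400*110/140)),interpolation=2)]))
cv2.imwrite('pics/z2.png',cv2.resize(b,(750,600),interpolation=2))
E
```

```text
(no output)
```

View pics/z2.png

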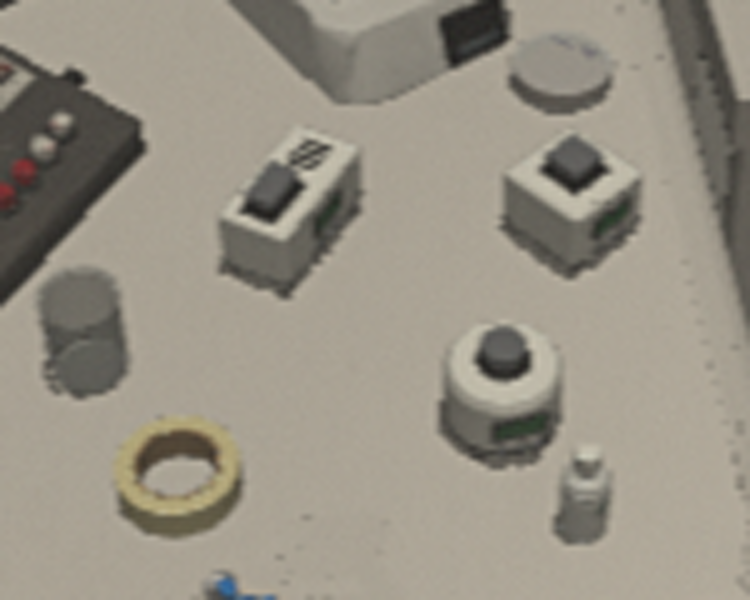

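View pics/z1.png

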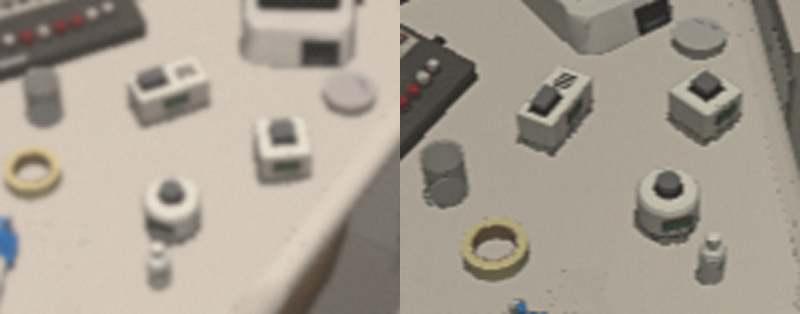

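View pics/a_wrist.png

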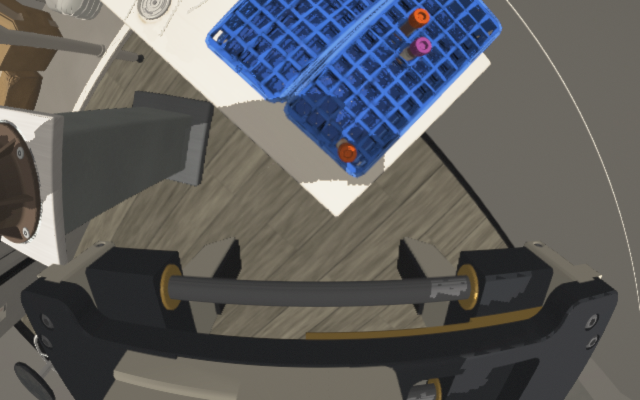

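```bash
cat >> h.py <<'E'
def tri(a,b):
    (o1,d1),(o2,d2)=ray('scene',a),ray('side',b)
    s=np.linalg.lstsq(np.c_[d1,-d2],o2-o1,rcond=None)[0]
    p,q=o1+s[0]*d1,o2+s[1]*d2
    return (p+q)/2,np.linalg.norm(p-q)
np.set_printoptions(precision=4,suppress=True)
def tgt(x,y,yaw=None):
    s=arm.observe(); R=Ro.from_rotvec(s['ee_rot']).as_matrix()
    print('t',s['clock'],'pos',s['position'],'f',s['force'],'w',s['width']); print(R)
    print('tool shift to target xy at current z:',R.T@(np.array([x,y,s['position'][2]])-s['position']))
E
python3 - <<'E'
from h import *
for n,a,b in (('round',(290.2,230.8),(330.6,228)),('square',(328.7,210.5),(344.6,191)),('long',(283.2,191.6),(285,197.4))):
    print(n,atz('scene',a,.0597),atz('side',b,.0597),*tri(a,b))
print('eyep',tri((347,73),(335,22)),tri((328,72),(310,32)))
print('stage front R',tri((356,150),(333,130)))
for p in ((318,187),(353,187),(314,165)): print('base',atz('scene',p,0))
E
```

```text
round [0.3699 0.2879 0.0597] [0.371  0.2909 0.0597] [0.3743 0.2883 0.0548] 0.00026372634575535223
square [0.4551 0.1766 0.0597] [0.4565 0.1802 0.0597] [0.4606 0.1766 0.0542] 0.0006098627505126492
long [0.5317 0.3207 0.0597] [0.5288 0.3243 0.0597] [0.535  0.3213 0.0548] 0.0023981298682514878
eyep (array([0.5742, 0.1376, 0.4608]), np.float64(0.0030921596934574062)) (array([0.602 , 0.1873, 0.4432]), np.float64(0.007333511424981334))
stage front R (array([0.6312, 0.0953, 0.1379]), np.float64(0.02148726253320826))
base [0.6173 0.2136 0.    ]
base [0.6211 0.0972 0.    ]
base [0.7264 0.2308 0.    ]
```

```bash
python3 -m creep '[{"translation":[0,-0.02,-0.01],"rot":[0,0,0],"jaw":0},{"translation":[0,-0.034,-0.01],"rot":[0,0,0],"jaw":0},{"translation":[0,-0.034,-0.01],"rot":[0,0,0],"jaw":0},{"translation":[0,-0.034,0],"rot":[0,0,0],"jaw":0},{"translation":[0,-0.034,0],"rot":[0,0,0],"jaw":0},{"translation":[0,-0.034,0],"rot":[0,0,0],"jaw":0}]' 10; python3 - <<'E'
from h import *
tgt(.42,0)
print(arm.observe()['joints'])
E
```

```text
clock: 1.25
position: [0.1042, -0.4208, 0.2708]
ee_rot: [3.118, 0.38, 0.0]
force: [0.5, 0.2, 0.3]
width: 0.61
t 1.25 pos [ 0.1042 -0.4208  0.2708] f [0.4955 0.2282 0.3268] w 0.6097361150405108
[[ 0.9707  0.2403  0.0002]
 [ 0.2403 -0.9707 -0.0007]
 [ 0.      0.0007 -1.    ]]
tool shift to target xy at current z: [ 0.4077 -0.3325 -0.0002]
[ 1.2101  0.0935 -0.0059  1.9639  0.0007  1.0835 -0.1242]
```

```bash
python3 -m creep '[{"translation":[0.034,0,0],"rot":[0,0,-4.5],"jaw":0},{"translation":[0.034,0,0],"rot":[0,0,-4.5],"jaw":0},{"translation":[0.034,0,0],"rot":[0,0,-4.5],"jaw":0},{"translation":[0.034,0,0],"rot":[0,0,-4.5],"jaw":0},{"translation":[0.034,0,0],"rot":[0,0,-4.5],"jaw":0},{"translation":[0.034,0,0],"rot":[0,0,-4.5],"jaw":0},{"translation":[0.034,0,0],"rot":[0,0,-4.5],"jaw":0},{"translation":[0.034,0,0],"rot":[0,0,-4.5],"jaw":0},{"translation":[0.034,0,0],"rot":[0,0,-4.5],"jaw":0},{"translation":[0.034,0,0],"rot":[0,0,-4.5],"jaw":0},{"translation":[0.034,0,0],"rot":[0,0,-4.5],"jaw":0},{"translation":[0.034,0,0],"rot":[0,0,-4.5],"jaw":0}]'; python3 - <<'E'
from h import *
tgt(.37,.289)
print(arm.observe()['joints'])
E
```

```text
clock: 2.25
position: [0.4126, -0.1753, 0.271]
ee_rot: [2.602, 1.759, 0.001]
force: [0.7, -0.0, -0.1]
width: 0.003
t 2.25 pos [ 0.4126 -0.1753  0.271 ] f [ 0.6527 -0.0063 -0.1054] w 0.0028288202913710316
[[ 0.3727  0.9279  0.0008]
 [ 0.9279 -0.3727 -0.0003]
 [ 0.      0.0008 -1.    ]]
tool shift to target xy at current z: [ 0.415  -0.2127 -0.0002]
[ 0.6825  0.1537 -0.4502  1.9058  0.075   1.0974 -0.1792]
```

```bash
python3 -m creep '[{"translation":[0.034,-0.01,0],"rot":[0,0,-4.5],"jaw":0},{"translation":[0.034,-0.01,0],"rot":[0,0,-4.5],"jaw":0},{"translation":[0.034,-0.01,0],"rot":[0,0,-4.5],"jaw":0},{"translation":[0.034,-0.01,0],"rot":[0,0,-4.5],"jaw":0},{"translation":[0.034,-0.006,0],"rot":[0,0,-4.5],"jaw":0},{"translation":[0.034,0,0],"rot":[0,0,-4.5],"jaw":0},{"translation":[0.034,0,0],"rot":[0,0,-4.5],"jaw":0},{"translation":[0.034,0,0],"rot":[0,0,-4.5],"jaw":0},{"translation":[0.034,0,0],"rot":[0,0,-4.5],"jaw":0},{"translation":[0.034,0,0],"rot":[0,0,-4.5],"jaw":0},{"translation":[0.034,0,0],"rot":[0,0,-4.5],"jaw":0},{"translation":[0.034,0,0],"rot":[0,0,-4.5],"jaw":0}]'; python3 - <<'E'
from h import *
tgt(.37,.289)
print(arm.observe()['joints'])
E
```

```text
clock: 3.25
position: [0.3485, 0.2286, 0.271]
ee_rot: [1.52, 2.749, 0.001]
force: [0.7, 0.1, 0.3]
width: 0.005
t 3.25 pos [0.3485 0.2286 0.271 ] f [0.7205 0.12   0.3182] w 0.00511289199405803
[[-0.5314  0.8471  0.0009]
 [ 0.8471  0.5314  0.0005]
 [-0.      0.001  -1.    ]]
tool shift to target xy at current z: [0.0397 0.0503 0.    ]
[ 0.1177  0.1613 -0.9103  1.9435  0.1429  1.1018 -0.2908]
```

```bash
python3 -m creep '[{"translation":[0,0.02,0.02],"rot":[0,0,0],"jaw":0},{"translation":[0,0,0],"rot":[0,0,0],"jaw":0}]'; python3 - <<'E'
from h import *
import cv2
for n in ('scene','side','wrist'):
    im=optics.get_image(n); cv2.imwrite(f'pics/b_{n}.png',im[:,:,::-1])
for t in ('round','square','long'):
    for n in ('wrist',):
        for r in optics.pinpoint(n,t+'_plunger_top')[:3]: print(n,t,'top',np.round(r['location'],1),round(r['score'],2),atz(n,r['location'],.0597))
tgt(.37,.289)
E
```

```text
clock: 3.42
position: [0.3664, 0.2398, 0.2491]
ee_rot: [-1.52, -2.748, -0.001]
force: [0.3, -1.4, -0.5]
width: 0.008
wrist round top [351.5 147.7] 0.9 [0.3764 0.2898 0.0597]
wrist round top [211.2  37.4] 0.85 [0.1783 0.3172 0.0597]
wrist square top [357.2 263.3] 0.35 [0.4606 0.1766 0.0597]
wrist long top [359.7 264.1] 0.71 [0.4641 0.1772 0.0597]
wrist long top [476.6 199.6] 0.62 [0.5433 0.324  0.0597]
wrist long top [453.9 199.1] 0.31 [0.5155 0.3073 0.0597]
t 3.7167 pos [0.3661 0.2371 0.2512] f [-0.0954 -0.4125  0.5093] w 0.0049782574803537314
[[-0.5275  0.8495  0.0009]
 [ 0.8495  0.5275 -0.0002]
 [-0.0007  0.0007 -1.    ]]
tool shift to target xy at current z: [ 0.042   0.0307 -0.    ]
```

View pics/b_wrist.png

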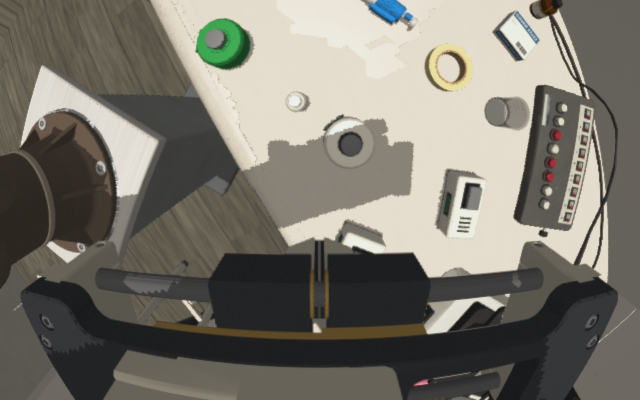

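View pics/b_side.png

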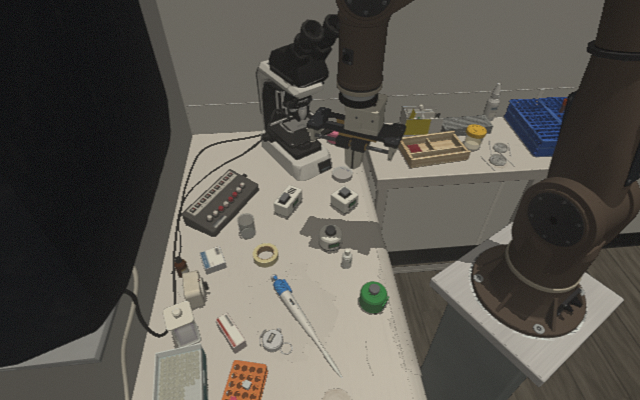

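The wrist view shows the white round timer with its cap at (350,145), the square one partly hidden at (360,240), and the long one at (470,195). Next I move over the round cap and down to just above it.

```bash
python3 -m creep '[{"translation":[0.02,0.017,0],"rot":[0,0,0],"jaw":0},{"translation":[0.02,0.017,0.015],"rot":[0,0,0],"jaw":0},{"translation":[0,0,0.03],"rot":[0,0,0],"jaw":0},{"translation":[0,0,0.03],"rot":[0,0,0],"jaw":0},{"translation":[0,0,0.03],"rot":[0,0,0],"jaw":0},{"translation":[0,0,0.025],"rot":[0,0,0],"jaw":0},{"translation":[0,0,0.02],"rot":[0,0,0],"jaw":0},{"translation":[0,0,0],"rot":[0,0,0],"jaw":0},{"translation":[0,0,0],"rot":[0,0,0],"jaw":0}]'; python3 - <<'E'
from h import *
import cv2
ims=[]
for n in ('scene','side','wrist'):
    im=optics.get_image(n)[:,:,::-1]; cv2.imwrite(f'pics/c_{n}.png',im)
    if n!='wrist':
        u,v=map(int,proj(n,(.374,.289,.05))); ims.append(cv2.resize(im[v-40:v+40,u-40:u+40],(400,400),interpolation=2))
cv2.imwrite('pics/c.png',np.hstack(ims))
tgt(.374,.289); print(arm.observe()['joints'])
E
```

```text
clock: 4.47
position: [0.3736, 0.289, 0.1009]
ee_rot: [-1.526, -2.746, 0.002]
force: [-0.4, 0.8, -0.3]
width: 0.01
t 4.6167 pos [0.3745 0.2902 0.1024] f [-0.1694  0.0191  0.4215] w 0.004086385065863451
[[-0.5281  0.8492  0.0022]
 [ 0.8492  0.5281  0.0014]
 [ 0.      0.0027 -1.    ]]
tool shift to target xy at current z: [-0.0007 -0.0011 -0.    ]
[-0.1824  0.4872 -0.7734  2.0472  0.4801  0.7893 -0.6886]
```

View pics/c.png

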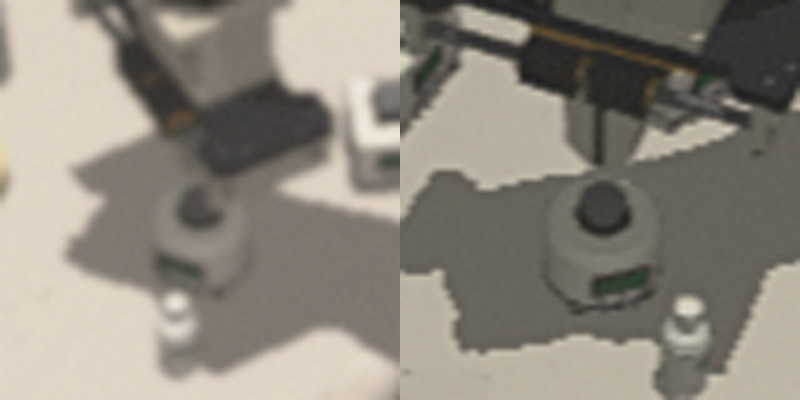

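View pics/c_wrist.png

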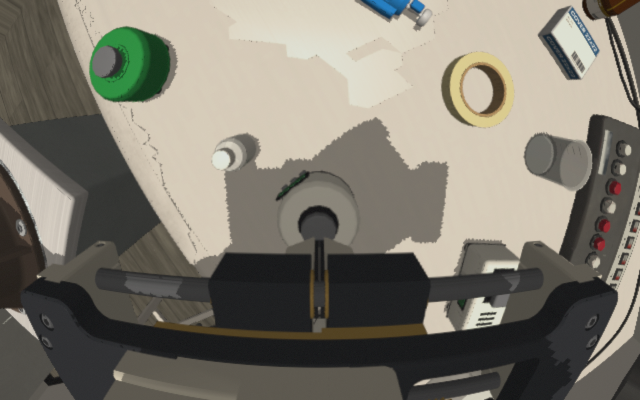

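```bash
python3 - <<'E'
from h import *
print(atz('wrist',(318,222),.0597)); tgt(.3745,.289)
s=arm.observe();R=Ro.from_rotvec(s['ee_rot']).as_matrix()
for n in('scene','side'): print(n,proj(n,s['position']+.014*R[:,2]),proj(n,(.3745,.289,.0597)))
E
```

```text
[0.37   0.299  0.0597]
t 4.6167 pos [0.3745 0.2902 0.1024] f [-0.1694  0.0191  0.4215] w 0.004086385065863451
[[-0.5281  0.8492  0.0022]
 [ 0.8492  0.5281  0.0014]
 [ 0.      0.0027 -1.    ]]
tool shift to target xy at current z: [-0.001  -0.0006 -0.    ]
scene [np.float64(289.166768219102), np.float64(223.0570095368784)] [np.float64(289.9210140652881), np.float64(229.60667858637692)]
side [np.float64(330.18070730550187), np.float64(219.02420888786722)] [np.float64(330.38021023866054), np.float64(226.79959418362924)]
```

```bash
python3 -m creep '[{"translation":[-0.001,-0.001,0.01],"rot":[0,0,0],"jaw":0},{"translation":[0,0,0.01],"rot":[0,0,0],"jaw":0},{"translation":[0,0,0.003],"rot":[0,0,0],"jaw":0},{"translation":[0,0,0.002],"rot":[0,0,0],"jaw":0},{"translation":[0,0,0.002],"rot":[0,0,0],"jaw":0},{"translation":[0,0,0.001],"rot":[0,0,0],"jaw":0},{"translation":[0,0,0.001],"rot":[0,0,0],"jaw":0},{"translation":[0,0,0.001],"rot":[0,0,0],"jaw":0}]';  python3 -m creep '[{"translation":[0,0,0.001],"rot":[0,0,0],"jaw":0},{"translation":[0,0,0.001],"rot":[0,0,0],"jaw":0}]'
```

```text
clock: 5.28
position: [0.3732, 0.288, 0.0707]
ee_rot: [1.525, 2.746, -0.001]
force: [-1.9, -1.6, 2.7]
width: 0.006
clock: 5.45
position: [0.3732, 0.2881, 0.0687]
ee_rot: [1.525, 2.747, -0.0]
force: [-2.2, -1.5, 3.8]
width: 0.008
```

```bash
python3 -m creep '[{"translation":[0,0,0.001],"rot":[0,0,0],"jaw":0},{"translation":[0,0,0.001],"rot":[0,0,0],"jaw":0}]';  python3 -m creep '[{"translation":[0,0,0.001],"rot":[0,0,0],"jaw":0},{"translation":[0,0,0.001],"rot":[0,0,0],"jaw":0}]'; python3 -m creep '[{"translation":[0,0,0.0005],"rot":[0,0,0],"jaw":0}]'
```

```text
clock: 5.62
position: [0.3732, 0.2881, 0.0666]
ee_rot: [-1.525, -2.747, 0.0]
force: [-2.3, -0.3, 3.0]
width: 0.004
clock: 5.78
position: [0.3733, 0.2881, 0.0646]
ee_rot: [-1.525, -2.746, 0.0]
force: [-1.9, -2.0, 4.2]
width: 0.004
clock: 5.87
position: [0.3733, 0.2881, 0.0641]
ee_rot: [-1.525, -2.747, 0.0]
force: [-2.6, -1.3, 4.9]
width: 0.005
```

```bash
python3 -m creep '[{"translation":[0,0,0.0005],"rot":[0,0,0],"jaw":0}]'; python3 -m creep '[{"translation":[0,0,0.0005],"rot":[0,0,0],"jaw":0}]'; python3 -m creep '[{"translation":[0,0,0.0003],"rot":[0,0,0],"jaw":0}]'
```

```text
clock: 5.95
position: [0.3733, 0.2881, 0.0637]
ee_rot: [1.525, 2.746, -0.0]
force: [-3.0, -2.8, 8.5]
width: 0.004
clock: 6.03
position: [0.3733, 0.2882, 0.0634]
ee_rot: [1.525, 2.746, -0.0]
force: [-3.9, -3.8, 12.0]
width: 0.003
clock: 6.12
position: [0.3733, 0.2882, 0.0632]
ee_rot: [1.525, 2.746, -0.0]
force: [-3.8, -4.2, 13.4]
width: 0.006
```

```bash
python3 -m creep '[{"translation":[0,0,-0.002],"rot":[0,0,0],"jaw":0},{"translation":[0,0,-0.015],"rot":[0,0,0],"jaw":0},{"translation":[0,0,-0.025],"rot":[0,0,0],"jaw":0},{"translation":[-0.03,0.003,-0.01],"rot":[0,0,0],"jaw":0},{"translation":[-0.03,0.003,0],"rot":[0,0,0],"jaw":0},{"translation":[-0.03,0.003,0],"rot":[0,0,0],"jaw":0},{"translation":[-0.03,0.003,0],"rot":[0,0,0],"jaw":0},{"translation":[-0.02,0.002,0],"rot":[0,0,0],"jaw":0},{"translation":[0,0,0],"rot":[0,0,0],"jaw":0},{"translation":[0,0,0],"rot":[0,0,0],"jaw":0}]'; python3 - <<'E'
from h import *
import cv2
ims=[]
for n in ('scene','side','wrist'):
    im=optics.get_image(n)[:,:,::-1]; cv2.imwrite(f'pics/d_{n}.png',im)
    if n!='wrist':
        u,v=map(int,proj(n,(.42,.23,.05))); ims.append(cv2.resize(im[v-50:v+50,u-50:u+50],(400,400),interpolation=2))
cv2.imwrite('pics/d.png',np.hstack(ims))
tgt(.459,.177); print(arm.observe()['joints'])
E
```

```text
clock: 6.95
position: [0.4603, 0.1759, 0.1148]
ee_rot: [1.529, 2.744, 0.001]
force: [-0.5, 1.0, -0.5]
width: 0.006
t 7.1 pos [0.4587 0.1779 0.115 ] f [-0.1401  0.2099 -0.474 ] w 0.003481323195985167
[[-0.5299  0.8481  0.0001]
 [ 0.8481  0.5299  0.0008]
 [ 0.0006  0.0006 -1.    ]]
tool shift to target xy at current z: [-0.0009 -0.0003 -0.    ]
[ 0.1049  0.494  -0.7749  1.9917  0.4621  0.8372 -0.3699]
```

View pics/d.png

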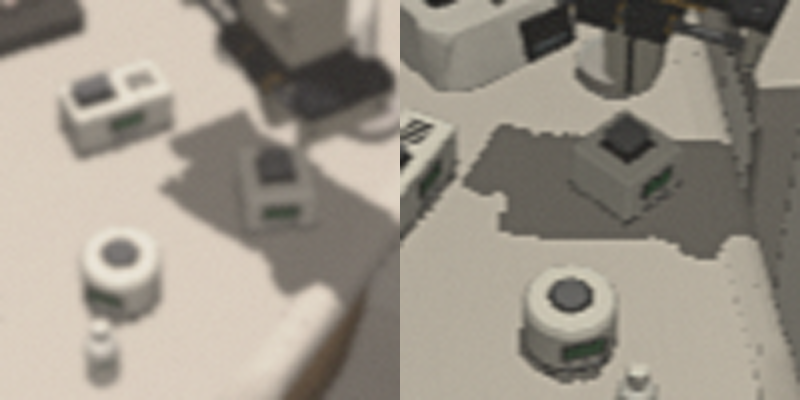

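View pics/d_wrist.png

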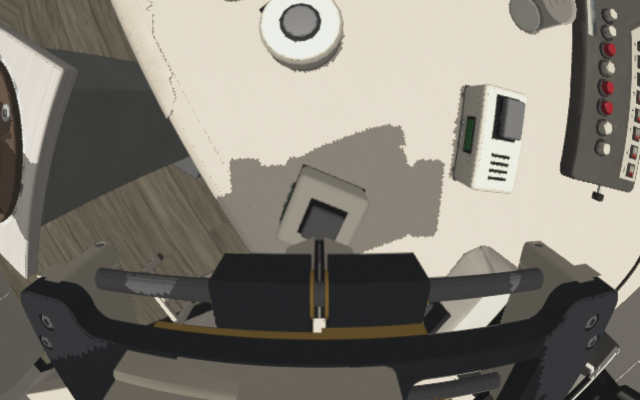

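```bash
python3 - <<'E'
from h import *
sc=[int(v)-50 for v in proj('scene',(.42,.23,.05))]; sd=[int(v)-50 for v in proj('side',(.42,.23,.05))]
f=lambda o,x,y:(o[0]+x/4,o[1]+y/4)
print('sq',atz('scene',f(sc,277,160),.0597),atz('side',f(sd,227,135),.0597),tri(f(sc,277,160),f(sd,227,135)))
print('round now',tri(f(sc,122,252),f(sd,172,294)),atz('wrist',(300,21),.05))
print('long wrist',atz('wrist',(509,118),.0597),'scene',atz('scene',f(sc,96,88),.0597))
for n in('wrist',):
  for t in('square','long'):
    for r in optics.pinpoint(n,t+'_plunger_top')[:3]: print(n,t,'top',np.round(r['location'],1),round(r['score'],2),atz(n,r['location'],.0597))
E
```

```text
sq [0.4572 0.175  0.0597] [0.4539 0.1817 0.0597] (array([0.4626, 0.1751, 0.0517]), np.float64(0.003205508946856854))
round now (array([0.3733, 0.288 , 0.0442]), np.float64(0.002194404629826435)) [0.3744 0.292  0.05  ]
long wrist [0.5323 0.3214 0.0597] scene [0.53   0.3181 0.0597]
wrist square top [322.4 227.6] 0.82 [0.4613 0.1808 0.0597]
wrist long top [516.5 120.9] 0.71 [0.539  0.324  0.0597]
```

Round is down: its cap sits low at (300,21) in the wrist view. The tool is centred over the square cap, so I press it next.

```bash
python3 -m creep '[{"translation":[0,0,0.015],"rot":[0,0,0],"jaw":0},{"translation":[0,0,0.013],"rot":[0,0,0],"jaw":0},{"translation":[0,0,0.006],"rot":[0,0,0],"jaw":0},{"translation":[0,0,0.003],"rot":[0,0,0],"jaw":0},{"translation":[0,0,0.002],"rot":[0,0,0],"jaw":0},{"translation":[0,0,0.001],"rot":[0,0,0],"jaw":0},{"translation":[0,0,0.001],"rot":[0,0,0],"jaw":0},{"translation":[0,0,0.001],"rot":[0,0,0],"jaw":0},{"translation":[0,0,0.001],"rot":[0,0,0],"jaw":0}]';  python3 -m creep '[{"translation":[0,0,0.001],"rot":[0,0,0],"jaw":0},{"translation":[0,0,0.001],"rot":[0,0,0],"jaw":0}]';  python3 -m creep '[{"translation":[0,0,0.001],"rot":[0,0,0],"jaw":0},{"translation":[0,0,0.001],"rot":[0,0,0],"jaw":0}]'
```

```text
clock: 7.95
position: [0.4595, 0.177, 0.0723]
ee_rot: [1.525, 2.746, 0.001]
force: [-0.1, 0.6, 3.6]
width: 0.005
clock: 8.12
position: [0.4595, 0.1769, 0.0702]
ee_rot: [1.525, 2.746, 0.001]
force: [-0.3, 1.1, 4.1]
width: 0.01
clock: 8.28
position: [0.4595, 0.177, 0.068]
ee_rot: [1.525, 2.746, 0.001]
force: [0.2, 1.1, 3.7]
width: 0.005
```

```bash
python3 -m creep '[{"translation":[0,0,0.001],"rot":[0,0,0],"jaw":0},{"translation":[0,0,0.001],"rot":[0,0,0],"jaw":0},{"translation":[0,0,0.001],"rot":[0,0,0],"jaw":0}]';  python3 -m creep '[{"translation":[0,0,0.0007],"rot":[0,0,0],"jaw":0}]';  python3 -m creep '[{"translation":[0,0,0.0005],"rot":[0,0,0],"jaw":0}]'
```

```text
clock: 8.53
position: [0.4595, 0.1769, 0.0649]
ee_rot: [1.525, 2.746, 0.001]
force: [-0.3, 0.6, 4.0]
width: 0.005
clock: 8.62
position: [0.4595, 0.177, 0.0642]
ee_rot: [1.525, 2.746, 0.001]
force: [0.3, 1.3, 5.0]
width: 0.003
clock: 8.7
position: [0.4595, 0.1769, 0.0638]
ee_rot: [1.525, 2.746, 0.001]
force: [1.3, 0.7, 8.1]
width: 0.007
```

```bash
python3 -m creep '[{"translation":[0,0,0.0005],"rot":[0,0,0],"jaw":0}]';  python3 -m creep '[{"translation":[0,0,0.0002],"rot":[0,0,0],"jaw":0}]'
```

```text
clock: 8.78
position: [0.4595, 0.177, 0.0635]
ee_rot: [1.525, 2.746, 0.001]
force: [-0.2, 0.7, 11.2]
width: 0.005
clock: 8.87
position: [0.4595, 0.177, 0.0634]
ee_rot: [1.525, 2.746, 0.001]
force: [-1.2, 1.5, 11.6]
width: 0.008
```

```bash
python3 -m creep '[{"translation":[0,0,-0.002],"rot":[0,0,0],"jaw":0},{"translation":[0,0,-0.015],"rot":[0,0,0],"jaw":0},{"translation":[0,0,-0.025],"rot":[0,0,0],"jaw":0},{"translation":[0.016,0.02,-0.01],"rot":[0,0,0],"jaw":0},{"translation":[0.016,0.03,0],"rot":[0,0,0],"jaw":0},{"translation":[0.016,0.03,0],"rot":[0,0,0],"jaw":0},{"translation":[0.016,0.03,0],"rot":[0,0,0],"jaw":0},{"translation":[0.016,0.03,0],"rot":[0,0,0],"jaw":0},{"translation":[0.003,0.001,0],"rot":[0,0,0],"jaw":0},{"translation":[0,0,0],"rot":[0,0,0],"jaw":0},{"translation":[0,0,0],"rot":[0,0,0],"jaw":0}]'; python3 - <<'E'
from h import *
import cv2
ims=[]
for n in ('scene','side','wrist'):
    im=optics.get_image(n)[:,:,::-1]; cv2.imwrite(f'pics/e_{n}.png',im)
    if n!='wrist':
        u,v=map(int,proj(n,(.5,.27,.05))); ims.append(cv2.resize(im[v-50:v+50,u-50:u+50],(400,400),interpolation=2)); print(n,u-50,v-50)
cv2.imwrite('pics/e.png',np.hstack(ims))
for t in('long',):
    for r in optics.pinpoint('wrist',t+'_plunger_top')[:3]: print(t,'top',np.round(r['location'],1),round(r['score'],2),atz('wrist',r['location'],.0597))
tgt(.535,.322); print(arm.observe()['joints'])
E
```

```text
clock: 9.78
position: [0.5342, 0.3209, 0.1141]
ee_rot: [-1.524, -2.746, 0.004]
force: [0.3, -1.0, -0.0]
width: 0.006
scene 248 151
side 258 147
long top [323.9 227.2] 0.72 [0.5383 0.3237 0.0597]
t 9.9833 pos [0.535  0.3201 0.1149] f [-0.0658 -0.2077  0.2547] w 0.006640014713462862
[[-0.5276  0.8495 -0.0001]
 [ 0.8495  0.5276 -0.0013]
 [-0.0011 -0.0008 -1.    ]]
tool shift to target xy at current z: [ 0.0016  0.001  -0.    ]
[-0.1618  0.6671 -0.716   1.6705  0.5053  0.9984 -0.4972]
```

View pics/e.png

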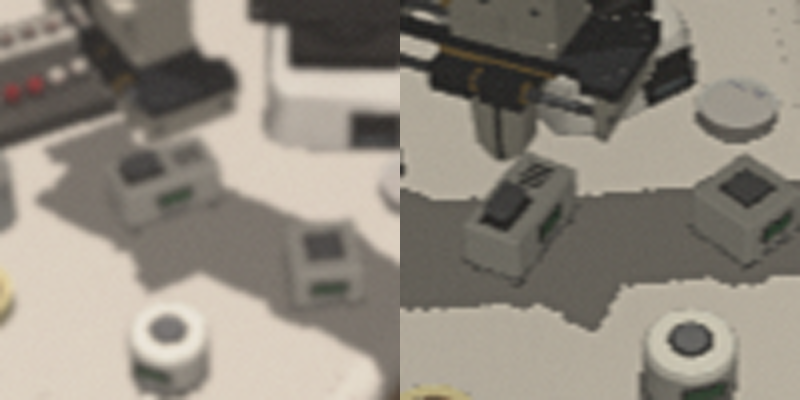

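View pics/e_wrist.png

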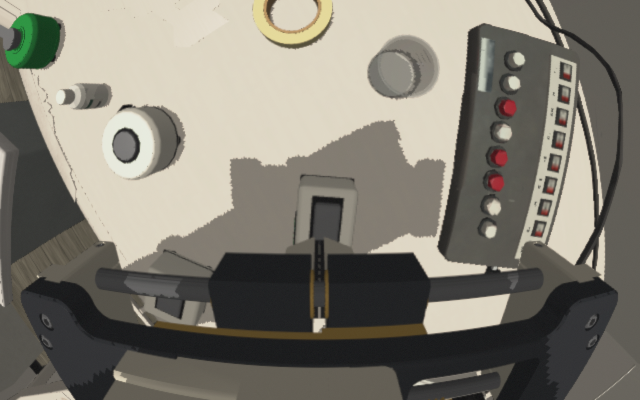

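```bash
python3 - <<'E'
from h import *
for p in ((313,196),(343,198),(328,197),(327,227)): print(p,atz('wrist',p,.0597))
print('scene',atz('scene',(248+143/4,151+162/4),.0597),'side',atz('side',(258+106/4,147+200/4),.0597))
import cv2
im=cv2.imread('pics/e_wrist.png')[165:260,260:380]; cv2.imwrite('pics/e2.png',cv2.resize(im,(720,570),interpolation=2))
E
```

```text
(313, 196) [0.5203 0.3387 0.0597]
(343, 198) [0.538  0.3481 0.0597]
(328, 197) [0.5292 0.3434 0.0597]
(327, 227) [0.5401 0.3249 0.0597]
scene [0.5322 0.319  0.0597] side [0.5309 0.3246 0.0597]
```

View pics/e2.png

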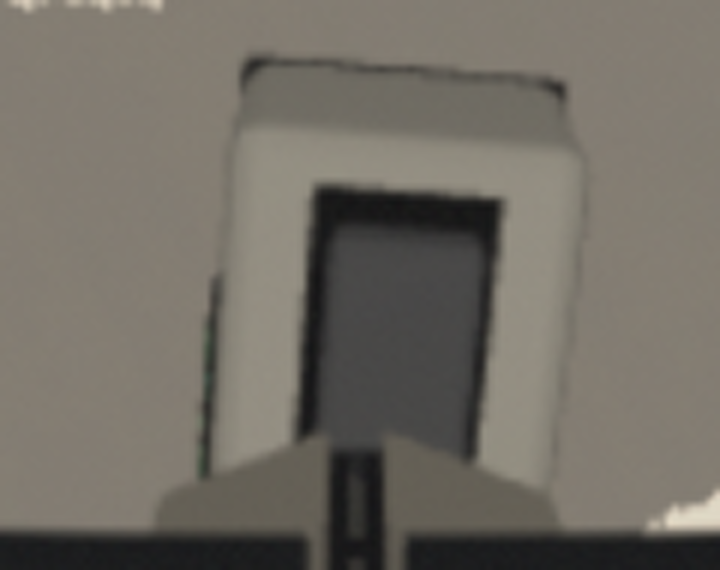

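The wrist view shows the round and square caps both low. The long cap's top spans columns 314–341 and is under the fingers to within about 3 mm, so I add a small correction and press.

```bash
python3 -m creep '[{"translation":[0.002,0.002,0.015],"rot":[0,0,0],"jaw":0},{"translation":[0,0,0.013],"rot":[0,0,0],"jaw":0},{"translation":[0,0,0.006],"rot":[0,0,0],"jaw":0},{"translation":[0,0,0.003],"rot":[0,0,0],"jaw":0},{"translation":[0,0,0.002],"rot":[0,0,0],"jaw":0},{"translation":[0,0,0.001],"rot":[0,0,0],"jaw":0},{"translation":[0,0,0.001],"rot":[0,0,0],"jaw":0},{"translation":[0,0,0.001],"rot":[0,0,0],"jaw":0},{"translation":[0,0,0.001],"rot":[0,0,0],"jaw":0}]';  python3 -m creep '[{"translation":[0,0,0.001],"rot":[0,0,0],"jaw":0},{"translation":[0,0,0.001],"rot":[0,0,0],"jaw":0}]';  python3 -m creep '[{"translation":[0,0,0.001],"rot":[0,0,0],"jaw":0},{"translation":[0,0,0.001],"rot":[0,0,0],"jaw":0}]'
```

```text
clock: 10.73
position: [0.5359, 0.3247, 0.0725]
ee_rot: [1.525, 2.746, 0.001]
force: [-0.7, -0.9, 2.8]
width: 0.01
clock: 10.9
position: [0.5359, 0.3247, 0.0704]
ee_rot: [1.525, 2.746, 0.001]
force: [-0.7, 0.1, 3.5]
width: 0.003
clock: 11.07
position: [0.5359, 0.3247, 0.0682]
ee_rot: [1.525, 2.746, 0.001]
force: [-0.4, -0.6, 3.5]
width: 0.005
```

```bash
python3 -m creep '[{"translation":[0,0,0.001],"rot":[0,0,0],"jaw":0},{"translation":[0,0,0.001],"rot":[0,0,0],"jaw":0},{"translation":[0,0,0.001],"rot":[0,0,0],"jaw":0}]';  python3 -m creep '[{"translation":[0,0,0.0007],"rot":[0,0,0],"jaw":0}]';  python3 -m creep '[{"translation":[0,0,0.0005],"rot":[0,0,0],"jaw":0}]'
```

```text
clock: 11.32
position: [0.5358, 0.3247, 0.065]
ee_rot: [1.525, 2.746, 0.001]
force: [1.0, 0.3, 2.8]
width: 0.004
clock: 11.4
position: [0.5359, 0.3247, 0.0643]
ee_rot: [1.525, 2.746, 0.001]
force: [-0.5, 1.7, 4.7]
width: 0.005
clock: 11.48
position: [0.5359, 0.3247, 0.064]
ee_rot: [1.525, 2.746, 0.001]
force: [0.0, -0.8, 7.2]
width: 0.003
```

```bash
python3 -m creep '[{"translation":[0,0,0.0005],"rot":[0,0,0],"jaw":0}]'
```

```text
clock: 11.57
position: [0.5359, 0.3247, 0.0637]
ee_rot: [1.525, 2.746, 0.001]
force: [-1.4, -0.4, 9.7]
width: 0.005
```

At the stop. I retract up and back toward the base, then look.

```bash
python3 -m creep '[{"translation":[0,0,-0.002],"rot":[0,0,0],"jaw":0},{"translation":[0,0,-0.015],"rot":[0,0,0],"jaw":0},{"translation":[0,0,-0.03],"rot":[0,0,0],"jaw":0},{"translation":[0,-0.01,-0.035],"rot":[0,0,0],"jaw":0},{"translation":[0,-0.03,-0.03],"rot":[0,0,0],"jaw":0},{"translation":[0,-0.035,-0.02],"rot":[0,0,0],"jaw":0},{"translation":[0,-0.035,-0.02],"rot":[0,0,0],"jaw":0},{"translation":[0,-0.035,0],"rot":[0,0,0],"jaw":0},{"translation":[0,-0.02,0],"rot":[0,0,0],"jaw":0},{"translation":[0,0,0],"rot":[0,0,0],"jaw":0},{"translation":[0,0,0],"rot":[0,0,0],"jaw":0},{"translation":[0,0,0],"rot":[0,0,0],"jaw":0}]'; python3 - <<'E'
from h import *
import cv2
ims=[]
for n in ('scene','side'):
    im=optics.get_image(n)[:,:,::-1]; cv2.imwrite(f'pics/f_{n}.png',im)
    u,v=map(int,proj(n,(.46,.27,.05))); ims.append(cv2.resize(im[v-65:v+65,u-65:u+65],(400,400),interpolation=2))
cv2.imwrite('pics/f.png',np.hstack(ims))
for n in('scene','side'):
  for t in('beaker','petri_dish','tape_roll','small_bottle','round_timer','square_timer','long_timer'):
    r=optics.pinpoint(n,t)
    if r: print(n,t,np.round(r[0]['location'],1),atz(n,r[0]['location'],0))
print(arm.observe())
E
```

```text
clock: 12.57
position: [0.3969, 0.2376, 0.2148]
ee_rot: [1.526, 2.746, 0.001]
force: [0.8, 0.5, 0.1]
width: 0.006
scene beaker [246.1 202.9] [0.5359 0.4442 0.    ]
scene petri_dish [348.2 202.3] [0.5496 0.1139 0.    ]
scene tape_roll [240.6 227. ] [0.4318 0.4482 0.    ]
scene small_bottle [285.6 267. ] [0.2829 0.2975 0.    ]
scene round_timer [291.5 240.1] [0.3845 0.287  0.    ]
scene square_timer [329.5 226. ] [0.4453 0.1729 0.    ]
scene long_timer [287.3 201.4] [0.5471 0.3112 0.    ]
side beaker [246.1 233.9] [0.5256 0.4504 0.    ]
side petri_dish [247.2 232.7] [0.5276 0.4461 0.    ]
side tape_roll [267.4 254.3] [0.4346 0.4391 0.    ]
side small_bottle [342.8 196. ] [0.4921 0.1556 0.    ]
side round_timer [331.1 244.2] [0.368  0.2902 0.    ]
side square_timer [338.1 208.2] [ 0.4607  0.1968 -0.    ]
side long_timer [285.2 208.2] [0.5466 0.3169 0.    ]
{'clock': 13.3667, 'joints': array([ 0.0571,  0.3204, -0.8772,  1.938 ,  0.2895,  1.0138, -0.3937]), 'dq': array([-0.0004, -0.0015,  0.0014,  0.0006,  0.0005, -0.001 ,  0.0011]), 'joint_efforts': array([ -0.0145, -43.216 ,  -7.5646, -28.2817,  -0.0612,   0.004 ,
        -0.0001]), 'position': array([0.3961, 0.2375, 0.2148]), 'ee_rot': array([ 1.5253,  2.7464, -0.    ]), 'force': array([-0.2064, -0.0523, -0.4651]), 'ft_torque': array([ 0.0427, -0.0972,  0.0046]), 'width': 0.005529143349510211}
```

View pics/f.png

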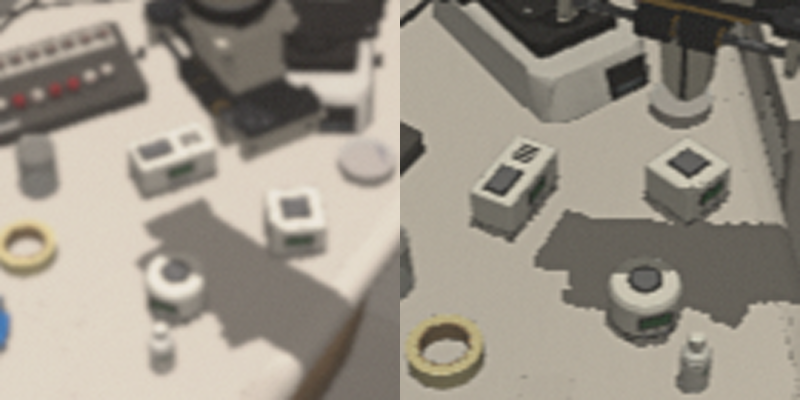

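Both fixed views show all three caps low. The timers and bystanders are upright in their places, and the hand is well above everything.

```bash
python3 -c "
from cell import arm
print(arm.sign_off())"
```

```text
the job is handed in; nothing more can be done
None
```

I pressed the white timers' plungers in the order round, square, long with the closed fingertips, then lifted the hand clear and handed the job in at about 13.4 s. No verdict was reported.

- **Force and depth:** Each plunger moved at about 3–4 N. I kept pressing until the force rose sharply at the stop: 13 N for the round one, 12 N for the square one and 10 N for the long one. The fingertip was then about 49–50 mm above the table, which matches fully down.
- **Final pictures:** The scene and side views show all three caps low. The timers are upright, and the timers and bystanders look to be where they stood. The hand is at TCP height 0.215 m with no contact force.
- **Checks that disagreed:**
  - In the side view the network gave wrong spots for the petri dish and the small bottle. It put them on the beaker and the square timer. I confirmed those two in the pictures instead.
  - Single-camera positions for the timers scattered by 1–2 cm, so I did not measure how far each one moved more finely than that.
  - Heights from combining the two cameras came out 5–8 mm low, so I relied on the force and tool-height readings for the presses.

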